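Lock the radio housing in its swing clamp

ROBOT

A 7-joint arm with a two-finger parallel gripper is mounted at the origin on the work surface. World frame = base frame: x ahead of the robot, y to its left, z up, the work surface at z = 0. Lengths are in m, angles in degrees, forces in N, time in s.
With the tool pointing down it reaches from about 0.4 to 0.9 m from the base axis. Payload 5.5 kg.
Tool frame: the origin (TCP) lies between the finger pads; the fingertips stand 8 mm ahead of it and the grasp point (between the pads) lies 11 mm behind it (ctrl.nose_length is the distance from the TCP to the fingertips, in m); z points along the fingers, y is the line along which they close (so a half turn about z gives the same grasp; the last joint's range is limited). The gripper opens to 85 mm and grips with 20 to 120 N. Pads are 22 mm wide; open, the fingers measure 114 mm over their backs; the gripper's body (76 mm by 85 mm) begins 54 mm behind the grasp point. The pads swing forward as they close: fully open they stand 13 mm farther back than shut.
Start: joints at [86.299, 28.699, -24.465, 88.831, 12.651, 65.22, -12.049], TCP at [0.209, -0.615, 0.239] pointing down, gripper open.
Joint ranges: [-164.97, 164.97], [-17.58, 116.51], [-87.97, 89.64], [11.32, 138.91], [-80.73, 260.73], [10.89, 115.49], [-147.41, 147.41]. Speed limits (degrees/s): [147.25, 147.25, 180, 180, 180, 180, 180].

INTERFACE

Orientations are given as [roll, pitch, yaw] about the fixed x, y, z axes, in that order (R = Rz(yaw) Ry(pitch) Rx(roll)).
In Python, from workcell import ctrl gives the robot as it stands.
- The arm moves only by the shell command python3 -m jog 'ROWS' [FORCE]. ROWS is JSON, a list of rows, each an object of numbers: "x", "y", "z": the shift along the tool's x, y, z in mm; "ax", "ay", "az": the turn, a rotation vector about the tool's x, y, z in degrees; "jaw": the opening, from 0 (shut) to 1 (fully open). A call has 1 to 20 rows; each row is the pose to reach, as a shift and turn from the pose commanded when the call began, along the tool's axes at that moment; what a row does not reach only later rows make up. A row lasts 1/10 s, in which the tool goes at most 50 mm and 8.59 degrees, less where a joint would pass 70% of its speed; a pose out of reach is approached as far as the arm can. A call with a gripper value outside its range is refused whole. The fingers move at their own pace and stop on an object; FORCE is the grip in N (left out, the last holds). Time passes only in rows, so rows that repeat a pose let the fingers close. It gives the time, the measured TCP pose, the force, the opening and the grip force at its end, in the units of the state.
- ctrl.get_state(): the state, without advancing time (a new reading comes with each control period).
- ctrl.capture(name): name is "side" or "top" or "wrist"; returns the picture (384x512x3 uint8, red, green, blue); there is no depth.
- ctrl.camera_params(name): a dict with "intrinsics" (3x3 intrinsics, pixels), "T" (4x4, takes a point from camera to world coordinates). Camera axes: x right, y down, z forward; pixel columns grow to the right and rows downward; lengths in m; the calibration is good to about 2 mm. A picture is of the moment at which its call begins: read the wrist's pose just before it. camera_params takes no time and is no camera call; for the wrist camera it gives the pose at the moment of the call.
- ctrl.hand_in(): hands the job in; it is judged then, once.
The state is a dict: "t": time; "joints": joint angles; "joint_velocities": joint speeds; "tau": joint torques, N m; "ee_pos": TCP position; "orientation": TCP orientation; "ft_force": force on the tool from outside, world axes, zero at the start; "wrist_torque": the same for the moment, N m; "width": finger opening in m; "finger_force": force on a finger pad.
Only numpy, scipy, OpenCV 4.12 (cv2) and the standard library are available. Lean on these libraries where they do the work, as an engineer would, in place of code of your own. Each camera call takes 0.05 s, during which the arm holds its last target. There are 200 camera calls.

TASK

Two identical swing clamps stand on the bench; the grey radio housing lies in the nest of one of them, the other is empty. Clamp the housing down: by its upright black knob, swing that clamp's lever round (counter-clockwise seen from above), up over the cam until it drops fully into the low notch and its foot sits on the housing. Leave the housing in its nest and do not move the empty clamp's lever.

Things in the scene. Friction and masses are not known exactly. Their poses are not given: they have to be found in the camera images.
- clamp: the loaded clamp, fixed to the bench: dark iron plate 215 x 165 x 12 mm, upright steel post (top 100 mm above the bench) with a level steel lever turning on it: knob on one side, rubber foot 78 mm out on the other. Origin: on the post's axis at bench height, z up. The plate spans x -52 to +162 mm, y +-82 mm; the housing's nest is centred at x +105 mm. Locked, the knob points to -x
- clamp_lever (a joint): turn of its lever, rad, growing counter-clockwise from above; the knob stands 94 degrees from the clamp's +x at 0 (about +y), at -x at 1.5. Parked at 0 to 0.35. From 0.45 a cam lifts the lever, crest (10 mm) at 1.05 to 1.2; past 1.4 a spring has dropped it into the notch, 7 mm below parked height. Stop at 1.65. Takes up to about 12 N at the knob
- clamp_knob (a point): middle of the upright round black knob on that lever: 22 mm diameter, 60 mm tall, 110 mm out from the post's axis, on the 20 mm wide lever. This point is 30 mm below its top and 30 mm above the lever's upper face; 110 mm above the bench parked, 120 on the crest, 103 in the notch. Loosely enclosed or pushed from one side it rises and sinks by itself. Its x axis points out from the post, z up
- radio_mid (a point): centre of the grey plastic radio housing, 90 x 140 x 35 mm, lying face up and loose between the low stops of the loaded clamp's nest (about 3 mm play); its long side is its y axis, z up
- spare_knob (a point): middle of the same knob on the other, empty clamp, which is of the same build and parked in the same way; leave it alone
There are look-alikes about, which are no part of the job. Of the things like the part that bears radio_mid, leave any that is orange or turquoise; of the rest the larger one is meant.

How it is judged (in metres and radians):
At the end, for the whole second after the job is handed in: The loaded clamp's knob points to the clamp's -x side within about 24 degrees and has sunk at least 4 mm below its parked height (in the notch, foot on the housing); the housing lies flat in its nest, within 15 mm of where it was; the empty clamp's knob is within 20 mm of where it was (x of clamp_knob in the frame of clamp below -0.1 m and z of clamp_knob in the frame of clamp below 0.106 m and distance between radio_mid and clamp below 0.125 m and horizontal distance between radio_mid and clamp above 0.09 m and angle between radio_mid's own z axis and vertical below 0.1 rad and distance of radio_mid from where it was at the start of the episode below 0.015 m and distance of spare_knob from where it was at the start of the episode below 0.02 m); the robot touches nothing.
It fails at once if the radio housing is pushed out of its nest (moved more than 20 mm) (distance of radio_mid from where it was at the start of the episode above 0.02 m).
It fails at once if the empty clamp's lever is moved (its knob by more than 20 mm) (distance of spare_knob from where it was at the start of the episode above 0.02 m).
It also fails if it takes over 35 s, if anything falls off the work surface, if the arm or the gripper's body presses on something with over 40 N, if the wrist force passes 120 N, or if a joint passes its speed limit or range.

## Working session

There is one attempt and no reset: what is moved stays moved. The work goes in short steps, Python scripts to look and compute and a shell command to move; the robot and the scene stay as the last step left them, time stands still between calls to the robot, and variables do not carry over. Pictures are saved under pics/ and viewed, at most 10 in all, crops included, and the job is handed in when it is done.

```bash
mkdir -p pics; python3 - <<'E'
from workcell import ctrl
import cv2,numpy as np
for n in("top","side"):
    cv2.imwrite(f"pics/{n}0.png",ctrl.capture(n)[:,:,::-1])
    p=ctrl.camera_params(n);print(n,np.round(p["intrinsics"],1).tolist(),np.round(p["T"],3).tolist())
s=ctrl.get_state();print(s["t"],s["ee_pos"],s["orientation"],s["width"])
E
```

```text
top [[457.3, 0.0, 252.2], [0.0, 457.3, 193.1], [0.0, 0.0, 1.0]] [[-0.005, -0.981, 0.196, 0.347], [-1.0, 0.003, -0.01, -0.01], [0.01, -0.196, -0.98, 1.174], [0.0, 0.0, 0.0, 1.0]]
side [[408.4, 0.0, 253.3], [0.0, 408.4, 194.9], [0.0, 0.0, 1.0]] [[-0.872, -0.291, 0.393, 0.206], [-0.489, 0.548, -0.679, 0.626], [-0.018, -0.784, -0.62, 0.65], [0.0, 0.0, 0.0, 1.0]]
0.1 [ 0.2090563  -0.61481536  0.23837594] [-1.79900406e+02 -3.17371074e-03  1.87849363e+01] 0.0851464155770722
```

View pics/top0.png

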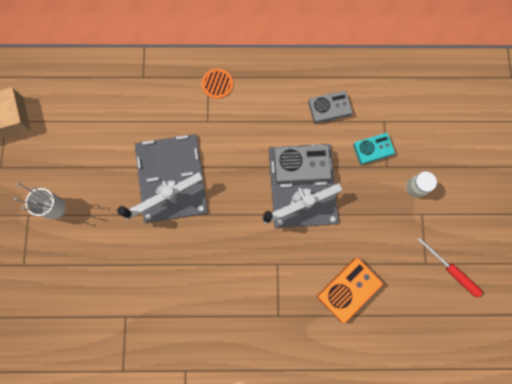

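View pics/side0.png

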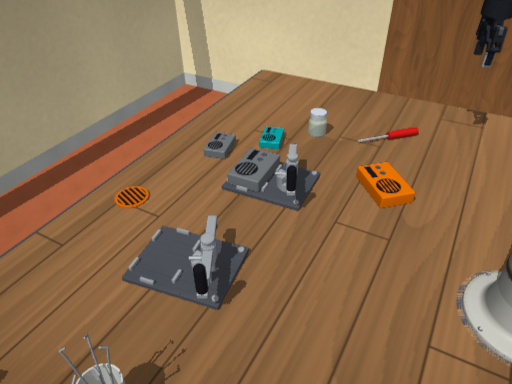

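The top view shows the loaded clamp on the right, with its post at about (305,200) and black knob at (268,217). The empty clamp is on the left, with its knob at (125,211). In the side view the loaded knob is at about (292,180) and the empty one at about (201,280).

```bash
cat > h.py <<'E'
from workcell import ctrl
import cv2,numpy as np
def ray(n,u,v,p=None):
    p=p or ctrl.camera_params(n);T=p["T"]
    d=T[:3,:3]@np.linalg.solve(p["intrinsics"],[u,v,1]);return T[:3,3],d/np.linalg.norm(d)
def tri(r):
    A=sum(np.eye(3)-np.outer(d,d) for c,d in r);b=sum((np.eye(3)-np.outer(d,d))@c for c,d in r)
    return np.linalg.solve(A,b)
def plane(r,z): c,d=r;return c+d*(z-c[2])/d[2]
def blobs(im,thr,box,amin=10):
    x0,y0,x1,y1=box;m=(im[y0:y1,x0:x1].max(2)<thr).astype(np.uint8)
    k,l,s,c=cv2.connectedComponentsWithStats(m)
    return [(s[i].tolist(),(c[i]+[x0,y0]).round(1).tolist()) for i in range(1,k) if s[i][4]>=amin]
E
python3 - <<'E'
from h import *
t=cv2.imread("pics/top0.png");s=cv2.imread("pics/side0.png")
for thr in(25,40):
    print(blobs(t,thr,(255,205,285,230)),blobs(s,thr,(280,150,305,205)))
# plate corners at z=.012 from dark mask, top view
m=((t.max(2)<95)&(t.max(2).astype(int)-t.min(2)<25)).astype(np.uint8)[135:235,262:350]
m=cv2.morphologyEx(m,cv2.MORPH_CLOSE,np.ones((9,9)))
k,l,st,c=cv2.connectedComponentsWithStats(m);i=1+np.argmax(st[1:,4]);print(st[i])
pl=lambda u,v,z:plane(ray("top",u,v),z)[:2].round(3)
for n,u,v,z in[("post",305,200,.1),("c1",269,146,.012),("c2",331,144,.012),("c3",275,228,.012),("c4",339,223,.012),("spareknob",125,211,.12)]:print(n,pl(u,v,z))
cv2.imwrite("pics/crop.png",np.hstack([cv2.resize(t[135:235,260:350],(450,500),interpolation=2),cv2.resize(s[140:215,270:322],(346,500),interpolation=2)]))
E
```

```text
[] [([7, 19, 9, 22, 121], [291.1, 180.2])]
[([10, 13, 5, 3, 10], [266.6, 219.3])] [([7, 16, 10, 25, 218], [291.2, 178.2])]
[ 16  63  59  29 681]
post [ 0.545 -0.148]
c1 [ 0.707 -0.068]
c2 [ 0.712 -0.232]
c3 [ 0.489 -0.08 ]
c4 [ 0.501 -0.245]
spareknob [0.517 0.275]
```

View pics/crop.png

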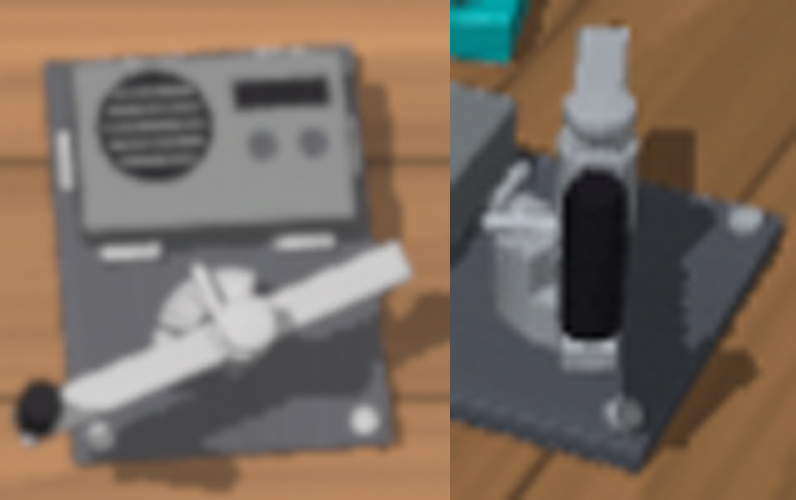

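The crop shows the knob centre at top-view (267.6,216.6) and side-view (291.7,178.2). The post cap is at (309.4,199) in the top view and (292.3,156) in the side view.

```bash
python3 - <<'E'
from h import *
k=tri([ray("top",267.6,216.6),ray("side",291.7,178.2)]);c=tri([ray("top",309.4,199),ray("side",292.3,155.8)])
print("knob",k.round(3),"cap",c.round(3),np.linalg.norm((k-c)[:2]))
P=[plane(ray("top",*q),.012)[:2] for q in[(269,147.6),(330,144),(275,228),(339.4,223.6)]]
f=(P[0]+P[1])/2;b=(P[2]+P[3])/2;x=(f-b)/np.linalg.norm(f-b);y=np.array([-x[1],x[0]])
o=(P[0]+P[1]+P[2]+P[3])/4-x*.055
yaw=np.degrees(np.arctan2(x[1],x[0]));print("clamp origin",o.round(3),"yaw",yaw,"len",np.linalg.norm(f-b),np.linalg.norm(P[0]-P[1]))
d=k[:2]-o;print("knob ang",np.degrees(np.arctan2(d[1],d[0]))-yaw,np.linalg.norm(d))
d=k[:2]-c[:2];print("knob ang by cap",np.degrees(np.arctan2(d[1],d[0]))-yaw)
E
```

```text
knob [ 0.503 -0.058  0.111] cap [ 0.547 -0.159  0.099] 0.11030750689411359
clamp origin [ 0.546 -0.159] yaw 3.8500612560984617 len 0.21360901968244383 0.1623000372816705
knob ang 109.01888030687519 0.11051856529238607
knob ang by cap 109.90899687824962
```

```bash
python3 -m jog '[{"x":460,"y":-433,"az":-94,"jaw":0.5},{"x":460,"y":-433,"az":-94,"jaw":0.5},{"x":460,"y":-433,"az":-94,"jaw":0.5},{"x":460,"y":-433,"az":-94,"jaw":0.5},{"x":460,"y":-433,"az":-94,"jaw":0.5},{"x":460,"y":-433,"az":-94,"jaw":0.5},{"x":460,"y":-433,"az":-94,"jaw":0.5},{"x":460,"y":-433,"az":-94,"jaw":0.5},{"x":460,"y":-433,"az":-94,"jaw":0.5},{"x":460,"y":-433,"az":-94,"jaw":0.5},{"x":460,"y":-433,"az":-94,"jaw":0.5},{"x":460,"y":-433,"az":-94,"jaw":0.5},{"x":460,"y":-433,"az":-94,"jaw":0.5},{"x":460,"y":-433,"az":-94,"jaw":0.5},{"x":460,"y":-433,"az":-94,"jaw":0.5},{"x":460,"y":-433,"az":-94,"jaw":0.5},{"x":460,"y":-433,"az":-94,"jaw":0.5},{"x":460,"y":-433,"az":-94,"jaw":0.5}]'
python3 - <<'E'
from h import *
s=ctrl.get_state();print(s["joints"].round(0),s["ee_pos"],s["orientation"],s["width"])
p=ctrl.camera_params("wrist");im=ctrl.capture("wrist")[:,:,::-1].copy()
cv2.imwrite("pics/w0.png",im)
def pr(X):
    q=p["intrinsics"]@np.linalg.solve(p["T"],np.r_[X,1])[:3];return (q[:2]/q[2]).round(0)
print("expected knob",pr([.503,-.058,.111]),"post",pr([.547,-.159,.1]))
E
```

```text
[ 86.  29. -24.  89.  13.  65. -12.] [ 0.2090563  -0.61481536  0.23837594] [-1.79900406e+02 -3.17371074e-03  1.87849363e+01] 0.0851464155770722
expected knob [-864. -954.] post [-535. -922.]$[0]: bad value
```

View pics/w0.png

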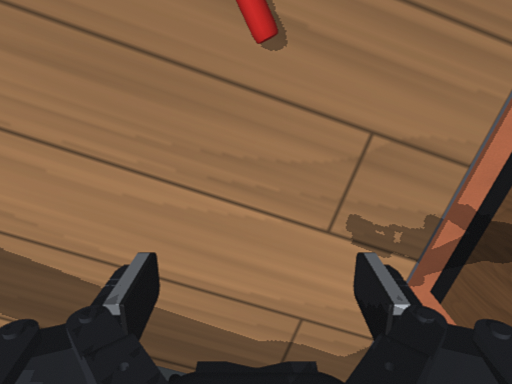

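The wrist view only shows bare bench and the open fingers, because the call was refused and nothing moved. I'll go in two halves with smaller values.

```bash
python3 -m jog '[{"x":230,"y":-217,"az":-47,"jaw":0.5},{"x":230,"y":-217,"az":-47,"jaw":0.5},{"x":230,"y":-217,"az":-47,"jaw":0.5},{"x":230,"y":-217,"az":-47,"jaw":0.5},{"x":230,"y":-217,"az":-47,"jaw":0.5},{"x":230,"y":-217,"az":-47,"jaw":0.5},{"x":230,"y":-217,"az":-47,"jaw":0.5},{"x":230,"y":-217,"az":-47,"jaw":0.5}]'
```

```text
$[0]: bad value
```

```bash
python3 -m jog '[{"x":35,"y":-33,"az":-8,"jaw":0.5},{"x":70,"y":-66,"az":-16,"jaw":0.5},{"x":105,"y":-99,"az":-24,"jaw":0.5},{"x":140,"y":-132,"az":-32,"jaw":0.5}]'; python3 -m jog '[{"x":35,"y":-33,"z":0,"ax":0,"ay":0,"az":-8,"jaw":0.5}]'
```

```text
t: 0.25
ee_pos: [0.2264, -0.5776, 0.2381]
orientation: [179.9, 0.2, 26.3]
ft_force: [-0.0, -0.5, 0.0]
width: 0.073
finger_force: 0.0$[0]: bad value
```

All seven keys are required in every row. From here the remaining shift is x 474, y -336, az -86.

```bash
python3 -m jog '[{"x":474,"y":-336,"z":0,"ax":0,"ay":0,"az":-86,"jaw":0.5},{"x":474,"y":-336,"z":0,"ax":0,"ay":0,"az":-86,"jaw":0.5},{"x":474,"y":-336,"z":0,"ax":0,"ay":0,"az":-86,"jaw":0.5},{"x":474,"y":-336,"z":0,"ax":0,"ay":0,"az":-86,"jaw":0.5},{"x":474,"y":-336,"z":0,"ax":0,"ay":0,"az":-86,"jaw":0.5},{"x":474,"y":-336,"z":0,"ax":0,"ay":0,"az":-86,"jaw":0.5},{"x":474,"y":-336,"z":0,"ax":0,"ay":0,"az":-86,"jaw":0.5},{"x":474,"y":-336,"z":0,"ax":0,"ay":0,"az":-86,"jaw":0.5},{"x":474,"y":-336,"z":0,"ax":0,"ay":0,"az":-86,"jaw":0.5},{"x":474,"y":-336,"z":0,"ax":0,"ay":0,"az":-86,"jaw":0.5},{"x":474,"y":-336,"z":0,"ax":0,"ay":0,"az":-86,"jaw":0.5},{"x":474,"y":-336,"z":0,"ax":0,"ay":0,"az":-86,"jaw":0.5},{"x":474,"y":-336,"z":0,"ax":0,"ay":0,"az":-86,"jaw":0.5},{"x":474,"y":-336,"z":0,"ax":0,"ay":0,"az":-86,"jaw":0.5},{"x":474,"y":-336,"z":0,"ax":0,"ay":0,"az":-86,"jaw":0.5},{"x":474,"y":-336,"z":0,"ax":0,"ay":0,"az":-86,"jaw":0.5}]'
python3 - <<'E'
from h import *
p=ctrl.camera_params("wrist");im=ctrl.capture("wrist")[:,:,::-1].copy()
s=ctrl.get_state();print(s["joints"].round(0),s["ee_pos"],s["orientation"],s["width"])
cv2.imwrite("pics/w1.png",im)
def pr(X):
    q=p["intrinsics"]@np.linalg.solve(p["T"],np.r_[X,1])[:3];return (q[:2]/q[2]).round(0)
print("expected knob",pr([.503,-.058,.111]),"knob top",pr([.503,-.058,.14]),"post",pr([.547,-.159,.1]))
E
```

```text
t: 1.85
ee_pos: [0.503, -0.0611, 0.2391]
orientation: [-179.9, 0.0, 112.6]
ft_force: [-0.2, -0.3, 0.7]
width: 0.0429
finger_force: 0.0
[ 51.  21. -57. 108.  20.  61.   9.] [ 0.50305729 -0.06097046  0.23915039] [-1.79957655e+02  2.38747810e-02  1.12625839e+02] 0.0428699949697832
expected knob [257. 177.] knob top [257. 188.] post [259. 286.]
```

View pics/w1.png

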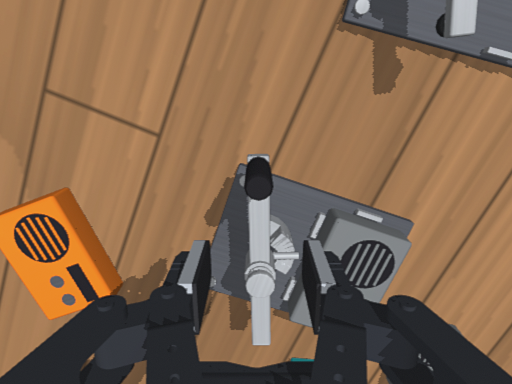

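The knob shows at (258,178), as predicted at (257,177), and the fingers straddle the lever line. I'll lower the gripper over the knob.

```bash
python3 -m jog '[{"x":0,"y":0,"z":40,"ax":0,"ay":0,"az":0,"jaw":0.5},{"x":0,"y":0,"z":70,"ax":0,"ay":0,"az":0,"jaw":0.5},{"x":0,"y":0,"z":95,"ax":0,"ay":0,"az":0,"jaw":0.5},{"x":0,"y":0,"z":115,"ax":0,"ay":0,"az":0,"jaw":0.5},{"x":0,"y":0,"z":130,"ax":0,"ay":0,"az":0,"jaw":0.5},{"x":0,"y":0,"z":130,"ax":0,"ay":0,"az":0,"jaw":0.5}]'
python3 -c "
from workcell import ctrl
print(ctrl.get_state()['joints'].round(0))"
```

```text
t: 2.5
ee_pos: [0.502, -0.0601, 0.1076]
orientation: [-179.8, -0.1, 112.7]
ft_force: [-0.8, 0.7, 0.5]
width: 0.0428
finger_force: 0.0
[ 43.  31. -49. 115.  31.  48.  -1.]
```

```bash
python3 -m jog '[{"x":0,"y":-8,"z":0,"ax":0,"ay":0,"az":-4,"jaw":0.5},{"x":-1,"y":-15,"z":0,"ax":0,"ay":0,"az":-8,"jaw":0.5},{"x":-2,"y":-23,"z":0,"ax":0,"ay":0,"az":-12,"jaw":0.5},{"x":-4,"y":-30,"z":0,"ax":0,"ay":0,"az":-16,"jaw":0.5},{"x":-7,"y":-38,"z":0,"ax":0,"ay":0,"az":-20,"jaw":0.5},{"x":-10,"y":-45,"z":0,"ax":0,"ay":0,"az":-24,"jaw":0.5},{"x":-13,"y":-52,"z":0,"ax":0,"ay":0,"az":-28,"jaw":0.5},{"x":-17,"y":-58,"z":0,"ax":0,"ay":0,"az":-32,"jaw":0.5}]'
python3 -c "
from workcell import ctrl
print(ctrl.get_state()['joints'].round(0))"
```

```text
t: 3.3
ee_pos: [0.4634, -0.0939, 0.1133]
orientation: [179.4, 0.5, 145.1]
ft_force: [6.1, 10.0, 10.1]
width: 0.0429
finger_force: 6.3
[ 56.  31. -58. 120.  36.  48.  32.]
```

```bash
python3 -m jog '[{"x":0,"y":-8,"z":0,"ax":0,"ay":0,"az":-4,"jaw":0.5},{"x":-1,"y":-15,"z":0,"ax":0,"ay":0,"az":-8,"jaw":0.5},{"x":-2,"y":-23,"z":0,"ax":0,"ay":0,"az":-12,"jaw":0.5},{"x":-4,"y":-30,"z":0,"ax":0,"ay":0,"az":-16,"jaw":0.5},{"x":-7,"y":-38,"z":0,"ax":0,"ay":0,"az":-20,"jaw":0.5},{"x":-10,"y":-45,"z":0,"ax":0,"ay":0,"az":-24,"jaw":0.5},{"x":-13,"y":-52,"z":0,"ax":0,"ay":0,"az":-28,"jaw":0.5},{"x":-17,"y":-58,"z":0,"ax":0,"ay":0,"az":-32,"jaw":0.5},{"x":-21,"y":-65,"z":0,"ax":0,"ay":0,"az":-36,"jaw":0.5},{"x":-26,"y":-71,"z":0,"ax":0,"ay":0,"az":-40,"jaw":0.5},{"x":-31,"y":-76,"z":0,"ax":0,"ay":0,"az":-44,"jaw":0.5},{"x":-31,"y":-76,"z":0,"ax":0,"ay":0,"az":-44,"jaw":0.5}]'
python3 - <<'E'
from h import *
print(ctrl.get_state()['joints'].round(0))
t=ctrl.capture("top")[:,:,::-1];s=ctrl.capture("side")[:,:,::-1]
cv2.imwrite("pics/c2.png",np.hstack([cv2.resize(t[135:255,250:350],(400,480),interpolation=2),cv2.resize(s[120:240,240:340],(400,480),interpolation=2)]))
E
```

```text
t: 4.5
ee_pos: [0.4384, -0.1776, 0.11]
orientation: [180.0, 0.0, -171.3]
ft_force: [-0.2, 3.3, 2.4]
width: 0.0426
finger_force: 1.3
[ 72.  38. -67. 119.  44.  54.  78.]
```

View pics/c2.png

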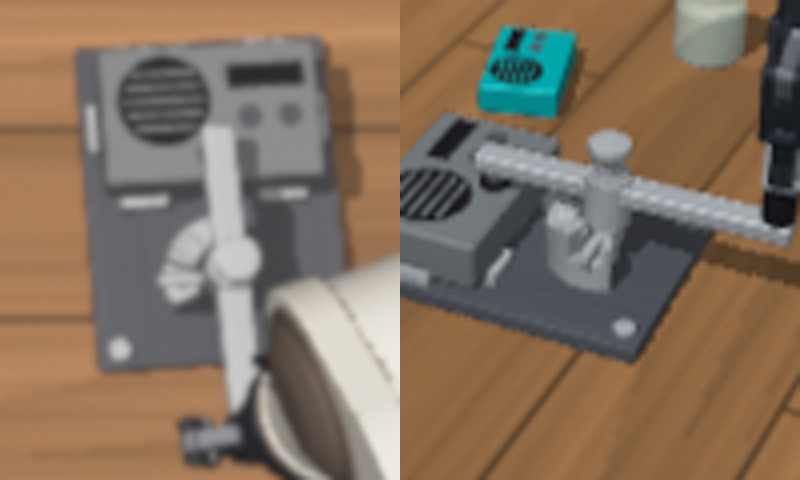

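The lever now points along the clamp's axis, with its foot on the housing at crop (218,130) and the post at (235,255), and the contact force is low. I'll centre the jaws, lift clear and check.

```bash
python3 -m jog '[{"x":0,"y":5,"z":0,"ax":0,"ay":0,"az":0,"jaw":0.6},{"x":0,"y":8,"z":0,"ax":0,"ay":0,"az":0,"jaw":0.65},{"x":0,"y":8,"z":0,"ax":0,"ay":0,"az":0,"jaw":0.65},{"x":0,"y":8,"z":-20,"ax":0,"ay":0,"az":0,"jaw":0.65},{"x":0,"y":8,"z":-50,"ax":0,"ay":0,"az":0,"jaw":0.65},{"x":0,"y":8,"z":-90,"ax":0,"ay":0,"az":0,"jaw":0.65},{"x":0,"y":8,"z":-130,"ax":0,"ay":0,"az":0,"jaw":0.65},{"x":0,"y":-40,"z":-130,"ax":0,"ay":0,"az":0,"jaw":0.65},{"x":0,"y":-90,"z":-130,"ax":0,"ay":0,"az":0,"jaw":0.65},{"x":0,"y":-140,"z":-130,"ax":0,"ay":0,"az":0,"jaw":0.65},{"x":0,"y":-180,"z":-130,"ax":0,"ay":0,"az":0,"jaw":0.65},{"x":0,"y":-180,"z":-130,"ax":0,"ay":0,"az":0,"jaw":0.65},{"x":0,"y":-180,"z":-130,"ax":0,"ay":0,"az":0,"jaw":0.65}]'
python3 - <<'E'
from h import *
t=ctrl.capture("top")[:,:,::-1];s=ctrl.capture("side")[:,:,::-1]
cv2.imwrite("pics/c3.png",np.hstack([cv2.resize(t[135:255,250:350],(400,480),interpolation=2),cv2.resize(s[120:240,240:340],(400,480),interpolation=2)]))
E
```

```text
t: 5.9
ee_pos: [0.4654, -0.3558, 0.2388]
orientation: [179.9, 0.0, -171.3]
ft_force: [1.0, 0.1, 0.5]
width: 0.0556
finger_force: 0.0
```

View pics/c3.png

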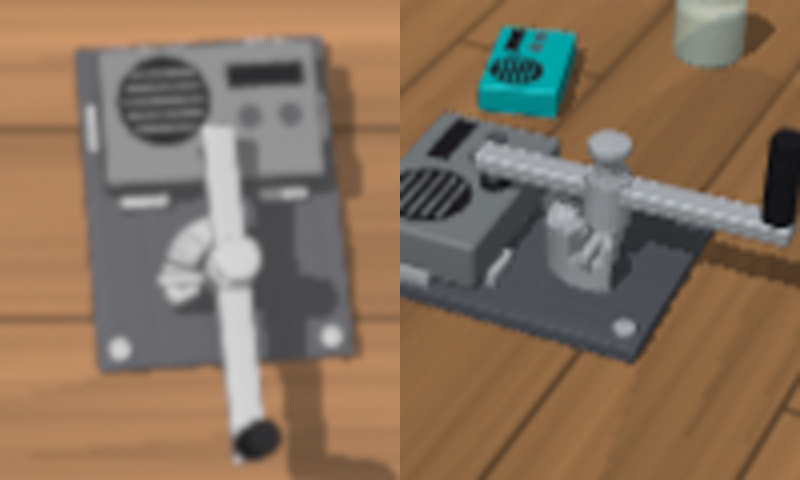

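The gripper is clear. The knob is at top-view (314.3,245) and side-view (335.5,164.5), and the housing is still in its nest. I'll check the knob height, then hand in if it has sunk.

```bash
python3 - <<'E'
from h import *
k=tri([ray("top",314.3,245),ray("side",335.5,164.5)]);d=k[:2]-[.547,-.159];a=np.radians(3.85)
x=d@[np.cos(a),np.sin(a)];print(k.round(4),x)
if k[2]<.107 and x<-.103: print(ctrl.hand_in())
E
```

```text
[ 0.4379 -0.1661  0.103 ] -0.10937883692579671
the job is handed in; nothing more can be done
None
```

The housing is clamped and the job is handed in at about 6 s: the knob measured 103 mm above the bench (notch height) and 109 mm out on the clamp's -x side, the housing looks unmoved in its nest, and the gripper kept clear of the empty clamp, though I took no final picture of it.

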